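Hang the masher on the utensil carousel

TASK

Turn the utensil carousel by the knob on its top until its one empty hook stands over the brass pointer on its base, then hang the potato masher with the pale wooden handle on that hook by the wire arch below its handle, and let go so that it hangs there freely. Leave the black-handled masher standing where it is.

Things in the scene. Friction and masses are not known exactly. Their poses are not given: they have to be found in the camera images.
- carousel: Fixed utensil carousel: dark round foot, 170 mm across, 18 mm thick, with a post. Origin on the counter at the post's axis, z up. A brass pointer 24 mm wide sticks out along the carousel's own -x (roughly towards the robot) to 150 mm. On the post turns a head with four brass hooks 90 degrees apart: ladle, slotted turner and whisk (fast to the head, up to 65 mm wide) on three, one empty.
- rotor (a joint): Turn of the head, rad, counter-clockwise from above positive. At 0 the empty hook points along the carousel's -x, over the brass pointer. Starts at 0.8 to 1.5; turns with light friction (under 0.15 N m) and stays put. To turn it: a brass bar knob on top, on the axis, 42 mm long in line with the empty hook, 16 mm thick, 254 to 292 mm above the counter.
- seat (a point): Top of the rod in the middle of the empty hook's dip, 112 mm from the carousel's axis, 229 mm above the counter; turns with the head, its -x axis pointing outwards along the hook. The hook is an 8 mm rod: level out from the post (top 241 mm up), an 18 mm long dip, then a tip rising outwards to 142 mm from the axis and 253 mm up. The other three hooks are alike.
- masher: Potato masher, pale wooden handle, about 0.2 kg, standing upright on a round steel plate 80 mm across, 5 mm thick. Origin: centre of the plate's underside, z up. Handle: round, 26 mm diameter, 136 to 212 mm above the origin. Below it two upright 8 mm wires, 28 mm to either side along the masher's y, joined by a wire arch in the y-z plane. Hanging, its origin is about 111 mm up.
- arch (a point): Underside of the middle of that masher's wire arch, 118 mm above the masher's origin, axes as the masher's: this rests on the hook. The middle 28 mm of the arch is level. The opening below it is 48 mm wide along y and reaches down to the plate; a hook passes through it along x, either way round.
- black_masher: A masher of the same shape and size with a black handle: a bystander. Origin: centre of its plate's underside.
Mind the look-alikes: they are no part of the job. What is shaped like the masher but red is not meant.

How it is judged:
By the outcome, as a careful person would: the job done as asked, in the order asked, and still so for the second after the job is handed in, with the robot touching nothing.
It also fails if it takes over 45 s, if anything falls off the work surface, if the arm or the gripper's body presses on something with over 40 N, if the wrist force passes 120 N, or if a joint passes its speed limit or range.

ROBOT

A 7-joint arm with a two-finger parallel gripper is mounted at the origin on the work surface. World frame = base frame: x ahead of the robot, y to its left, z up, the work surface at z = 0. Lengths are in m, angles in degrees, forces in N, time in s.
With the tool pointing down it reaches from about 0.425 to 0.875 m from the base axis. Payload 4.7 kg.
Tool frame: the origin (TCP) lies midway between the tips of the shut fingers; the grasp point (between the pads) lies 19 mm behind it; z points along the fingers, x is the direction in which the jaws open and shut, and the axes are right-handed (so a half turn about z gives the same grasp; the last joint's range is limited). The gripper opens to 87 mm and grips with 3 to 60 N. Pads are 19 mm wide; open, the fingers measure 117 mm over their backs; the gripper's body (75 mm by 190 mm) begins 51 mm behind the grasp point.
Start: joints at [69.104, 18.392, -4.016, 83.108, 1.295, 78.541, -3.26], TCP at [0.24, -0.604, 0.223] pointing down, gripper open.
Joint ranges: [-163.93, 163.93], [-17.29, 119.83], [-79.2, 71.16], [3.27, 140.29], [-89.18, 269.18], [5.43, 117.66], [-154.24, 154.24]. Speed limits (degrees/s): [147.25, 147.25, 180, 180, 180, 180, 180].

INTERFACE

Orientations are given as [roll, pitch, yaw] about the fixed x, y, z axes, in that order (R = Rz(yaw) Ry(pitch) Rx(roll)).
In Python, from cell import env gives the robot as it stands.
- The arm moves only by the tool carry_out, never from a script. Its argument "plan" is a list of rows, each an object with "grip": the closure, from 0 (fully open) to 1 (shut); "dp": the shift along the tool's x, y, z in m, a list of three; "rotation": the turn, a rotation vector about the tool's x, y, z in degrees, a list of three. In form: [{"grip": grip, "dp": [dx, dy, dz], "rotation": [wx, wy, wz]}, ...]. A call has 1 to 8 rows; each row shifts and turns the pose as measured when the row begins, along the tool's axes as they then stand; what a row does not reach is not made up. A row lasts 1/12 s, in which the tool goes at most 41.7 mm and 7.16 degrees, less where a joint would pass 70% of its speed; a pose out of reach is approached as far as the arm can. A call is refused whole if a number of a shift passes 0.0417 or a number of a turn 7.16, either way. A call with a gripper value outside its range is refused whole. The fingers move at their own pace and stop on an object; "force" is the grip in N (left out, the last holds). Time passes only in rows, so rows that do not move let the fingers close. It gives the time, the measured TCP pose, the force and the opening at its end, in the units of the state.
- env.get_obs(): the state, without advancing time (a new reading comes with each control period).
- env.read_camera(name): name is "side" or "top"; returns the picture (400x640x3 uint8, red, green, blue); there is no depth.
- env.camera_params(name): a dict with "fx", "fy", "cx", "cy" (pixels), "R" (3x3) and "t" (3): a world point X has camera coordinates R X + t. Camera axes: x right, y down, z forward; pixel columns grow to the right and rows downward; lengths in m; the calibration is good to about 2 mm. A picture is of the moment at which its call begins. camera_params takes no time and is no camera call.
- env.sign_off(): hands the job in, once; it reports no verdict.
The state is a dict: "time_s": time; "qpos": joint angles; "joint_velocities": joint speeds; "effort": joint torques, N m; "tool_pos": TCP position; "tool_rot": TCP orientation; "force": force on the tool from outside, world axes, zero at the start; "wrist_torque": the same for the moment, N m; "grip_width": finger opening in m.
Only numpy, scipy, OpenCV 4.12 (cv2) and the standard library are available. Lean on these libraries where they do the work, as an engineer would, in place of code of your own. Each camera call takes 0.05 s, during which the arm holds its last target. There are 200 camera calls.

## Working session

There is one attempt and no reset: what is moved stays moved. The work goes in short steps, Python scripts to look and compute and a tool call to move; the robot and the scene stay as the last step left them, time stands still between calls to the robot, and variables do not carry over. Pictures are saved under pics/ and viewed, about 8 in all and at most 12, crops included, and the job is handed in when it is done.

Besides the shell and the picture viewer there is one more tool, called after "Call:" as a command line: name --argument value ..., lists and objects as JSON in quotes. carry_out: Moves the arm, as the interface text tells. Its arguments: {"type":"object","properties":{"plan":{"type":"array","items":{"type":"object","properties":{"grip":{"type":"number"},"dp":{"type":"array","items":{"type":"number"}},"rotation":{"type":"array","items":{"type":"number"}}}}},"force":{"type":"number"}},"required":["plan"]}

```bash
ls; mkdir -p pics; python3 - <<'E'
from cell import env
import cv2
print({k:v for k,v in env.get_obs().items()})
for n in("side","top"):
    p=env.camera_params(n);print(n,p)
    cv2.imwrite(f"pics/{n}0.png",env.read_camera(n)[:,:,::-1])
E
```

```text
pics
{'time_s': 0.0, 'qpos': array([69.10425088, 18.43942685, -4.01604096, 83.17787941,  1.29590936,
       78.54297251, -3.2600099 ]), 'joint_velocities': array([ 0.05434831, -0.06826946,  0.03258589, -0.01048599, -0.01198525,
       -0.08474046, -0.02716434]), 'effort': array([ 2.04878597e-04, -4.91291034e+01, -4.03916622e-01, -3.12524307e+01,
       -6.41044183e-02,  4.38024988e-02,  1.55688845e-04]), 'tool_pos': array([ 0.24010512, -0.60338945,  0.22143138]), 'tool_rot': array([ 1.79993233e+02,  1.14973870e-01, -6.82937870e+01]), 'force': array([-0.76368067, -0.301709  , -0.38028677]), 'wrist_torque': array([-0.05067361, -0.03546476, -0.03714962]), 'grip_width': 0.08707698933299497}
side {'fx': 469.1036922211094, 'fy': 469.1036922211094, 'cx': 319.4942931705313, 'cy': 202.94727273951764, 'R': array([[-0.81204054, -0.58336431, -0.01662047],
       [-0.44049739,  0.63135442, -0.63824263],
       [ 0.38282138, -0.51095762, -0.76965584]]), 't': array([0.38210665, 0.31932336, 1.29220096])}
top {'fx': 479.6919736500495, 'fy': 479.6919736500495, 'cx': 318.3437153972721, 'cy': 194.71643054604073, 'R': array([[ 0.00274887, -0.99998614, -0.00448939],
       [-0.99388109, -0.0022363 , -0.1104327 ],
       [ 0.11042113,  0.00476548, -0.99387346]]), 't': array([-0.02311563,  0.50930506,  1.29339678])}
```

View pics/side0.png

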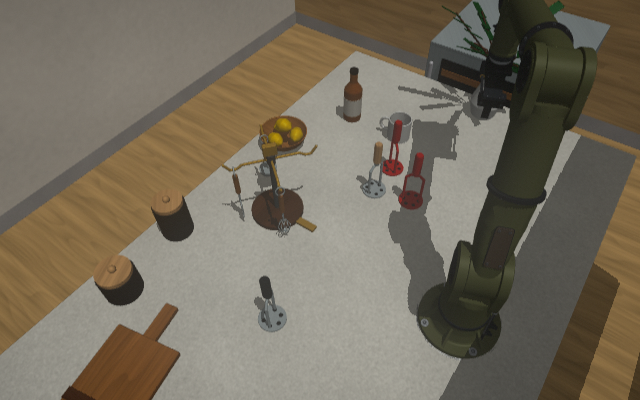

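View pics/top0.png

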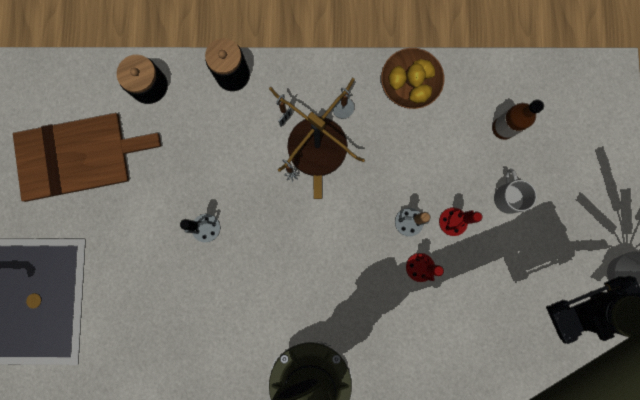

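The pale masher's candidates in the top view are:
- pale handle, tip (425,217), plate (409,221)
- red one, (453,222)
- red one, (421,267)
- black one, (205,228)

I choose the pale one and check it, along with the carousel, in one close crop.

```bash
python3 - <<'E'
import cv2,numpy as np
t=cv2.imread("pics/top0.png");s=cv2.imread("pics/side0.png")
f=lambda im,x,y,w,h:cv2.resize(im[y:y+h,x:x+w],(400,300),interpolation=cv2.INTER_CUBIC)
o=np.vstack([np.hstack([f(t,255,70,133,100),f(t,385,190,66,50)]),np.hstack([f(s,215,130,133,100),f(s,340,135,88,66)])])
cv2.imwrite("pics/crop1.png",o)
E
```

```text
(no output)
```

View pics/crop1.png

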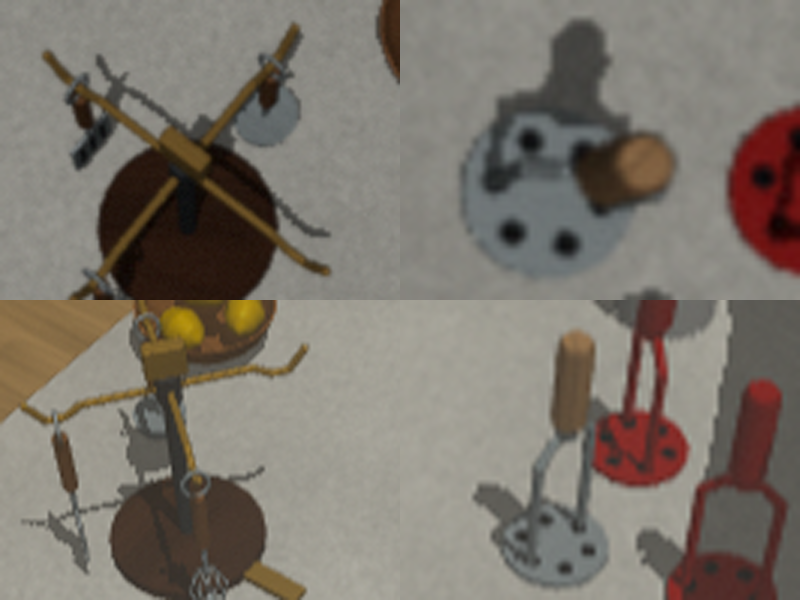

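The pale-handled masher is confirmed: pale handle top at top-view pixel (425,217), with a steel plate. The empty hook is the one reaching lower right to (363,160), with the knob at (317,120).

```bash
cat > h.py <<'E'
import numpy as np,cv2
from cell import env
def ray(n,u,v,z):
    p=env.camera_params(n);R=np.array(p["R"]);t=np.array(p["t"])
    d=R.T@np.array([(u-p["cx"])/p["fx"],(v-p["cy"])/p["fy"],1]);c=-R.T@t
    return c+d*(z-c[2])/d[2]
def proj(n,X):
    p=env.camera_params(n);q=np.array(p["R"])@np.array(X)+p["t"]
    return np.array([p["fx"]*q[0]/q[2]+p["cx"],p["fy"]*q[1]/q[2]+p["cy"]])
E
python3 - <<'E'
from h import *
np.set_printoptions(precision=4,suppress=True)
for nm,n,u,v,z in [("knob","top",316.8,119.9,.292),("etip","top",363.4,160.1,.253),("otip","top",270.6,88.3,.253),("tip3","top",352.8,79,.253),
 ("ptr","top",318,198,.012),("ptrbase","top",318,176,.012),("foot c","top",317.7,147,.018),
 ("knob","side",215+163/3.0075,130+48/3.0075,.292),("etip","side",215+305/3.0075,130+48/3.0075,.253),("foot","side",277.5,209.5,.018),("ptrtip s","side",314.5,227.5,.012),
 ("plate","top",385+(460+635)/2/6.06-400/6.06,190+190/6.06,.005),("handle","top",385+243/6.06,190+163/6.06,.212),
 ("plate s","side",340+155/4.545,135+244/4.545,.005),("handle s","side",340+177/4.545,135+38/4.545,.212),
 ("foot1 s","side",369.5,192.9,.005),("foot2 s","side",380.3,184.5,.005),("foot1 t","top",400.7,219.7,.005),("foot2 t","top",417.5,224,.005)]:
    print(nm,n,ray(n,u,v,z)[:2])
E
```

```text
knob top [ 0.6487 -0.0192]
etip top [ 0.5648 -0.1264]
otip top [0.7349 0.0896]
tip3 top [ 0.7576 -0.103 ]
ptr top [ 0.5019 -0.0208]
ptrbase top [ 0.5639 -0.0207]
foot c top [ 0.6453 -0.0196]
knob side [ 0.6483 -0.0127]
etip side [ 0.5637 -0.1214]
foot side [ 0.6425 -0.0055]
ptrtip s side [ 0.5036 -0.0192]
plate top [ 0.4379 -0.2753]
handle top [ 0.4369 -0.2743]
plate s side [ 0.4374 -0.2723]
handle s side [ 0.439  -0.2743]
foot1 s side [ 0.4402 -0.2473]
foot2 s side [ 0.43   -0.3007]
foot1 t top [ 0.4424 -0.2513]
foot2 t top [ 0.4306 -0.2978]
```

```bash
cat > go.py <<'E'
import sys,numpy as np
from scipy.spatial.transform import Rotation as Ro
from cell import env
# usage: go.py step x y z yaw [x y z yaw ...] -> rows in tool axes
step=float(sys.argv[1]); w=np.array(sys.argv[2:],float).reshape(-1,4)
o=env.get_obs(); p=np.array(o["tool_pos"]); R=Ro.from_euler("xyz",o["tool_rot"],degrees=True)
print("t",o["time_s"],"pos",p.round(4),o["tool_rot"].round(2),"F",o["force"].round(1),"grip",round(o["grip_width"],4))
for x,y,z,yaw in w:
    T=Ro.from_euler("xyz",[180,0,yaw],degrees=True); rv=(R.inv()*T).as_rotvec(degrees=True)
    d=np.array([x,y,z])-p; n=int(max(np.ceil(np.linalg.norm(d)/step),np.ceil(np.linalg.norm(rv)/7),1))
    for i in range(n):
        print((R.inv().apply(d/n)).round(4).tolist(),(rv/n).round(1).tolist()); R=R*Ro.from_rotvec(rv/n,degrees=True)
    p=np.array([x,y,z]);print('--')
E
python3 go.py .039 0.28 -0.5 0.36 -68 0.6495 -0.0185 0.36 -38.2
```

```text
t 0.1 pos [ 0.2401 -0.6035  0.2216] [ 1.7999e+02  1.0000e-01 -6.8300e+01] F [ 0.6  0.3 -0.2] grip 0.0873
[-0.0163, -0.0151, -0.0277] [0.0, 0.0, -0.1]
[-0.0163, -0.0151, -0.0277] [0.0, 0.0, -0.1]
[-0.0163, -0.0151, -0.0277] [0.0, 0.0, -0.1]
[-0.0162, -0.0151, -0.0277] [0.0, 0.0, -0.1]
[-0.0162, -0.0151, -0.0277] [0.0, 0.0, -0.1]
--
[-0.0193, -0.0327, -0.0] [0.0, 0.0, -1.9]
[-0.0182, -0.0333, -0.0] [0.0, 0.0, -1.9]
[-0.0171, -0.0339, -0.0] [0.0, 0.0, -1.9]
[-0.016, -0.0344, -0.0] [0.0, 0.0, -1.9]
[-0.0149, -0.0349, -0.0] [0.0, 0.0, -1.9]
[-0.0137, -0.0354, -0.0] [0.0, 0.0, -1.9]
[-0.0126, -0.0358, -0.0] [0.0, 0.0, -1.9]
[-0.0114, -0.0362, -0.0] [0.0, 0.0, -1.9]
[-0.0102, -0.0365, -0.0] [0.0, 0.0, -1.9]
[-0.009, -0.0368, -0.0] [0.0, 0.0, -1.9]
[-0.0078, -0.0371, -0.0] [0.0, 0.0, -1.9]
[-0.0066, -0.0374, -0.0] [0.0, 0.0, -1.9]
[-0.0054, -0.0376, -0.0] [0.0, 0.0, -1.9]
[-0.0042, -0.0377, -0.0] [0.0, 0.0, -1.9]
[-0.0029, -0.0378, -0.0] [0.0, 0.0, -1.9]
[-0.0017, -0.0379, -0.0] [0.0, 0.0, -1.9]
--
```

Call:
carry_out --plan '[{"grip":0,"dp":[-0.016,-0.015,-0.028],"rotation":[0,0,0]},{"grip":0,"dp":[-0.016,-0.015,-0.028],"rotation":[0,0,0]},{"grip":0,"dp":[-0.016,-0.015,-0.028],"rotation":[0,0,0]},{"grip":0,"dp":[-0.016,-0.015,-0.028],"rotation":[0,0,0]},{"grip":0,"dp":[-0.016,-0.015,-0.028],"rotation":[0,0,0]},{"grip":0,"dp":[-0.019,-0.033,0],"rotation":[0,0,-2]},{"grip":0,"dp":[-0.018,-0.033,0],"rotation":[0,0,-2]},{"grip":0,"dp":[-0.017,-0.034,0],"rotation":[0,0,-2]}]'

```text
time_s: 0.77
tool_pos: [0.3447, -0.4117, 0.3613]
tool_rot: [179.8, 0.8, -63.3]
force: [-0.7, -0.0, -0.2]
grip_width: 0.087
```

Call:
carry_out --plan '[{"grip":0,"dp":[-0.016,-0.034,0],"rotation":[0,0,-2]},{"grip":0,"dp":[-0.015,-0.035,0],"rotation":[0,0,-2]},{"grip":0,"dp":[-0.014,-0.035,0],"rotation":[0,0,-2]},{"grip":0,"dp":[-0.013,-0.036,0],"rotation":[0,0,-2]},{"grip":0,"dp":[-0.011,-0.036,0],"rotation":[0,0,-2]},{"grip":0,"dp":[-0.01,-0.036,0],"rotation":[0,0,-2]},{"grip":0,"dp":[-0.009,-0.037,0],"rotation":[0,0,-2]},{"grip":0,"dp":[-0.008,-0.037,0],"rotation":[0,0,-2]}]'

```text
time_s: 1.43
tool_pos: [0.5338, -0.1584, 0.3608]
tool_rot: [179.9, 0.8, -46.7]
force: [0.7, -0.7, 0.5]
grip_width: 0.0876
```

```bash
python3 go.py .039 0.6495 -0.0185 0.34 -38.2 .6495 -.0185 .264 -38.2
```

```text
t 1.4333 pos [ 0.5338 -0.1584  0.3608] [179.86   0.79 -46.67] F [ 0.7 -0.7  0.5] grip 0.0876
[-0.0044, -0.036, 0.0041] [0.0, 0.2, -1.7]
[-0.0034, -0.0362, 0.0041] [0.0, 0.2, -1.7]
[-0.0023, -0.0362, 0.0041] [0.0, 0.2, -1.7]
[-0.0012, -0.0363, 0.0041] [0.0, 0.2, -1.7]
[-0.0002, -0.0363, 0.0041] [0.0, 0.2, -1.7]
--
[-0.0, -0.0, 0.038] [-0.0, -0.0, 0.0]
[-0.0, -0.0, 0.038] [-0.0, -0.0, 0.0]
--
```

Call:
carry_out --plan '[{"grip":0,"dp":[-0.0045,-0.036,0.004],"rotation":[0,0.2,-1.7]},{"grip":0,"dp":[-0.0035,-0.036,0.004],"rotation":[0,0.2,-1.7]},{"grip":0,"dp":[-0.0025,-0.036,0.004],"rotation":[0,0.2,-1.7]},{"grip":0,"dp":[-0.001,-0.036,0.004],"rotation":[0,0.2,-1.7]},{"grip":0,"dp":[0,-0.036,0.004],"rotation":[0,0.2,-1.7]},{"grip":0,"dp":[0,0,0],"rotation":[0,0,0]}]'

```text
time_s: 1.93
tool_pos: [0.6538, -0.0019, 0.3362]
tool_rot: [-179.9, 0.1, -37.1]
force: [-1.7, 0.8, -1.8]
grip_width: 0.0871
```

```bash
python3 go.py .03 .6495 -.0185 .264 -38.2
```

```text
t 1.9333 pos [ 0.6538 -0.0019  0.3362] [-1.7993e+02  1.1000e-01 -3.7080e+01] F [-1.7  0.8 -1.8] grip 0.0871
[0.0022, 0.0053, 0.0241] [-0.0, 0.0, 0.4]
[0.0022, 0.0053, 0.0241] [-0.0, 0.0, 0.4]
[0.0023, 0.0053, 0.0241] [-0.0, 0.0, 0.4]
--
```

Call:
carry_out --plan '[{"grip":0,"dp":[0.006,0.015,0.005],"rotation":[0,0,1]},{"grip":0,"dp":[0,0,0.005],"rotation":[0,0,0]},{"grip":0,"dp":[0,0,0],"rotation":[0,0,0]}]'

```text
time_s: 2.18
tool_pos: [0.6489, -0.0161, 0.3224]
tool_rot: [180.0, 0.4, -37.9]
force: [-0.5, 0.1, 0.3]
grip_width: 0.0871
```

```bash
python3 go.py .025 .6495 -.0185 .264 -38.2
python3 - <<'E'
from h import *
t=env.read_camera("top");s=env.read_camera("side")
f=lambda im,x,y,w,h:cv2.resize(im[y:y+h,x:x+w,::-1],(400,300),interpolation=cv2.INTER_CUBIC)
cv2.imwrite("pics/knob.png",np.hstack([f(t,245,60,160,120),f(s,200,90,160,120)]))
E
```

```text
t 2.1833 pos [ 0.6489 -0.0161  0.3224] [179.98   0.38 -37.88] F [-0.5  0.1  0.3] grip 0.0871
[0.0008, 0.0005, 0.0195] [0.0, 0.1, 0.1]
[0.0007, 0.0005, 0.0195] [0.0, 0.1, 0.1]
[0.0007, 0.0005, 0.0195] [0.0, 0.1, 0.1]
--
```

View pics/knob.png

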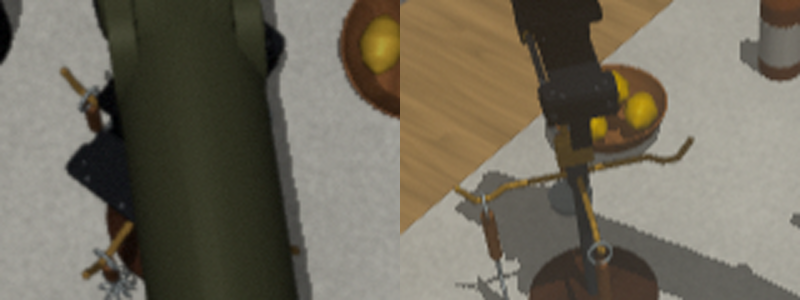

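The gripper stands over the knob (side crop about (575,150)), hook still untouched. Descending and gripping lightly.

Call:
carry_out --plan '[{"grip":0,"dp":[0.001,0.001,0.02],"rotation":[0,0,0]},{"grip":0,"dp":[0.001,0.0005,0.02],"rotation":[0,0,0.2]},{"grip":0,"dp":[0,0,0.012],"rotation":[0,0,0]},{"grip":0,"dp":[0,0,0],"rotation":[0,0,0]}]'

```text
time_s: 2.62
tool_pos: [0.6497, -0.0255, 0.2739]
tool_rot: [-179.9, -0.2, -38.7]
force: [0.4, 0.7, -0.0]
grip_width: 0.0872
```

Call:
carry_out --plan '[{"grip":1,"dp":[0,0,0],"rotation":[0,0,0]},{"grip":1,"dp":[0,0,0],"rotation":[0,0,0]},{"grip":1,"dp":[0,0,0],"rotation":[0,0,0]},{"grip":1,"dp":[0,0,0],"rotation":[0,0,0]},{"grip":1,"dp":[0,0,0],"rotation":[0,0,0]},{"grip":1,"dp":[0,0,0],"rotation":[0,0,0]}]' --force 20

```text
time_s: 3.12
tool_pos: [0.6509, -0.0269, 0.2788]
tool_rot: [-179.8, -0.5, -38.8]
force: [-0.2, -0.3, -0.3]
grip_width: 0.055
```

```bash
python3 go.py .025 .6495 -.0185 .264 -38.2
```

```text
t 3.1167 pos [ 0.6509 -0.0269  0.2788] [-179.77   -0.46  -38.85] F [-0.2 -0.3 -0.3] grip 0.055
[-0.0065, -0.0056, 0.0147] [-0.2, -0.5, -0.6]
--
```

Call:
carry_out --plan '[{"grip":0.4,"dp":[-0.006,-0.0055,0.014],"rotation":[-0.2,-0.5,-0.6]},{"grip":0.4,"dp":[0,0,0],"rotation":[0,0,0]}]'

```text
time_s: 3.28
tool_pos: [0.6502, -0.018, 0.2647]
tool_rot: [-179.9, -0.0, -38.2]
force: [-0.6, 0.6, -0.3]
grip_width: 0.0528
```

```bash
python3 go.py .025 .6495 -.0185 .264 -38.2
```

```text
t 3.2833 pos [ 0.6502 -0.018   0.2647] [-179.9   -0.   -38.2] F [-0.6  0.6 -0.3] grip 0.0528
[-0.0003, 0.0008, 0.0007] [-0.1, -0.0, 0.0]
--
```

Call:
carry_out --plan '[{"grip":1,"dp":[0,0.001,0],"rotation":[0,0,0]},{"grip":1,"dp":[0,0,0],"rotation":[0,0,0]},{"grip":1,"dp":[0,0,0],"rotation":[0,0,0]},{"grip":1,"dp":[0,0,0],"rotation":[0,0,0]},{"grip":1,"dp":[0,0,0],"rotation":[0,0,0]},{"grip":1,"dp":[0,0,0],"rotation":[0,0,0]}]'

```text
time_s: 3.78
tool_pos: [0.6493, -0.018, 0.2633]
tool_rot: [-180.0, 0.1, -38.1]
force: [8.7, -6.3, -5.5]
grip_width: 0.0203
```

```bash
python3 go.py .025 .6495 -.0185 .264 -89.2
```

```text
t 3.7833 pos [ 0.6493 -0.018   0.2633] [-1.7997e+02  8.0000e-02 -3.8090e+01] F [ 8.7 -6.3 -5.5] grip 0.0203
[0.0001, 0.0, -0.0001] [0.0, 0.0, 6.4]
[0.0001, 0.0, -0.0001] [0.0, 0.0, 6.4]
[0.0001, 0.0, -0.0001] [0.0, 0.0, 6.4]
[0.0001, 0.0, -0.0001] [0.0, 0.0, 6.4]
[0.0001, 0.0, -0.0001] [0.0, 0.0, 6.4]
[0.0001, -0.0, -0.0001] [0.0, 0.0, 6.4]
[0.0001, -0.0, -0.0001] [0.0, 0.0, 6.4]
[0.0001, -0.0, -0.0001] [0.0, 0.0, 6.4]
--
```

Call:
carry_out --plan '[{"grip":1,"dp":[0,0,0],"rotation":[0,0,0]},{"grip":1,"dp":[0,0,0],"rotation":[0,0,0]}]'

```text
time_s: 3.95
tool_pos: [0.651, -0.0193, 0.2633]
tool_rot: [-179.9, -0.1, -38.2]
force: [-2.7, 2.1, 0.5]
grip_width: 0.0159
```

Call:
carry_out --plan '[{"grip":1,"dp":[0,0,0],"rotation":[0,0,4]},{"grip":1,"dp":[0,0,0],"rotation":[0,0,4]},{"grip":1,"dp":[0,0,0],"rotation":[0,0,4]}]'

```text
time_s: 4.2
tool_pos: [0.6505, -0.0189, 0.2633]
tool_rot: [-179.9, 0.0, -50.5]
force: [-0.2, 0.7, -0.5]
grip_width: 0.0161
```

```bash
python3 go.py .025 .6495 -.0185 .264 -89.2
```

```text
t 4.2 pos [ 0.6505 -0.0189  0.2633] [-179.86    0.    -50.54] F [-0.2  0.7 -0.5] grip 0.0161
[-0.0002, 0.0001, -0.0001] [-0.0, 0.0, 6.4]
[-0.0001, 0.0001, -0.0001] [-0.0, 0.0, 6.4]
[-0.0001, 0.0001, -0.0001] [-0.0, 0.0, 6.4]
[-0.0001, 0.0001, -0.0001] [-0.0, 0.0, 6.4]
[-0.0001, 0.0002, -0.0001] [-0.0, 0.0, 6.4]
[-0.0001, 0.0002, -0.0001] [-0.0, 0.0, 6.4]
--
```

Call:
carry_out --plan '[{"grip":1,"dp":[0,0,0],"rotation":[0,0,6]},{"grip":1,"dp":[0,0,0],"rotation":[0,0,6]},{"grip":1,"dp":[0,0,0],"rotation":[0,0,6]},{"grip":1,"dp":[0,0,0],"rotation":[0,0,6]},{"grip":1,"dp":[0,0,0],"rotation":[0,0,6]},{"grip":1,"dp":[0,0,0],"rotation":[0,0,6]},{"grip":1,"dp":[0,0,0],"rotation":[0,0,1]},{"grip":1,"dp":[0,0,0],"rotation":[0,0,0]}]'

```text
time_s: 4.87
tool_pos: [0.6498, -0.017, 0.2632]
tool_rot: [-180.0, 0.1, -89.2]
force: [0.2, 0.5, 0.0]
grip_width: 0.0156
```

```bash
python3 go.py .025 .6495 -.0185 .264 -89.2
python3 - <<'E'
from h import *
t=env.read_camera("top");s=env.read_camera("side")
f=lambda im,x,y,w,h:cv2.resize(im[y:y+h,x:x+w,::-1],(400,300),interpolation=cv2.INTER_CUBIC)
cv2.imwrite("pics/turn.png",np.hstack([f(t,245,100,160,120),f(s,220,130,120,90)]))
E
```

```text
t 4.8667 pos [ 0.6498 -0.017   0.2632] [-1.7995e+02  1.2000e-01 -8.9180e+01] F [0.2 0.5 0. ] grip 0.0156
[0.0015, 0.0003, -0.0008] [-0.0, 0.1, 0.0]
--
```

View pics/turn.png

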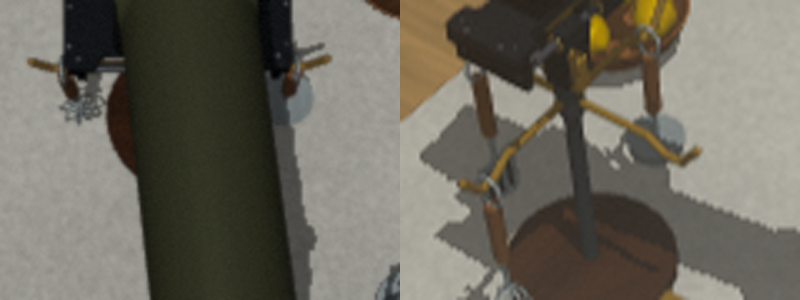

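The head turned: the empty hook's tip now sits over the pointer (side crop about (698,153)). Releasing and rising.

Call:
carry_out --plan '[{"grip":0.4,"dp":[0,0,0],"rotation":[0,0,0]},{"grip":0.4,"dp":[0,0,0],"rotation":[0,0,0]},{"grip":0.4,"dp":[0,0,0],"rotation":[0,0,0]},{"grip":0.4,"dp":[0,0,0],"rotation":[0,0,0]}]'

```text
time_s: 5.3
tool_pos: [0.6495, -0.0169, 0.2636]
tool_rot: [-180.0, 0.2, -88.9]
force: [0.1, -0.3, 0.3]
grip_width: 0.0348
```

Call:
carry_out --plan '[{"grip":0.4,"dp":[0,0,-0.02],"rotation":[0,0,0]},{"grip":0.2,"dp":[0,0,-0.035],"rotation":[0,0,0]},{"grip":0.2,"dp":[0,0,-0.02],"rotation":[0,0,0]}]'

```text
time_s: 5.55
tool_pos: [0.6464, -0.0178, 0.3345]
tool_rot: [179.3, 0.2, -88.8]
force: [1.1, 0.0, 0.9]
grip_width: 0.0549
```

```bash
python3 go.py .036 .4375 -.2745 .31 -102
```

```text
t 5.55 pos [ 0.6464 -0.0178  0.3345] [179.29   0.22 -88.82] F [1.1 0.  0.9] grip 0.0549
[0.0252, 0.0214, 0.0026] [0.1, 0.0, 1.3]
[0.0257, 0.0208, 0.0026] [0.1, 0.0, 1.3]
[0.0262, 0.0202, 0.0026] [0.1, 0.0, 1.3]
[0.0267, 0.0196, 0.0026] [0.1, 0.0, 1.3]
[0.0271, 0.019, 0.0025] [0.1, 0.0, 1.3]
[0.0275, 0.0184, 0.0025] [0.1, 0.0, 1.3]
[0.0279, 0.0177, 0.0025] [0.1, 0.0, 1.3]
[0.0283, 0.0171, 0.0025] [0.1, 0.0, 1.3]
[0.0287, 0.0164, 0.0025] [0.1, 0.0, 1.3]
[0.0291, 0.0158, 0.0025] [0.1, 0.0, 1.3]
--
```

Call:
carry_out --plan '[{"grip":0.2,"dp":[0.025,0.021,0.002],"rotation":[0,0,1.3]},{"grip":0.2,"dp":[0.026,0.021,0.002],"rotation":[0,0,1.3]},{"grip":0.2,"dp":[0.026,0.02,0.002],"rotation":[0,0,1.3]},{"grip":0.2,"dp":[0.027,0.02,0.002],"rotation":[0,0,1.3]},{"grip":0.2,"dp":[0.027,0.019,0.002],"rotation":[0,0,1.3]},{"grip":0.2,"dp":[0.027,0.018,0.002],"rotation":[0,0,1.3]},{"grip":0.2,"dp":[0.028,0.018,0.002],"rotation":[0,0,1.3]},{"grip":0.2,"dp":[0.028,0.017,0.002],"rotation":[0,0,1.3]}]'

```text
time_s: 6.22
tool_pos: [0.4807, -0.2203, 0.3236]
tool_rot: [-180.0, 0.6, -98.4]
force: [0.5, -0.4, -0.0]
grip_width: 0.0694
```

Call:
carry_out --plan '[{"grip":0.2,"dp":[0.015,0.008,0.002],"rotation":[0,0,1.3]},{"grip":0.2,"dp":[0,0,0],"rotation":[0,0,0]}]'

```text
time_s: 6.38
tool_pos: [0.465, -0.2418, 0.3216]
tool_rot: [180.0, 0.4, -100.5]
force: [-0.0, 0.8, -0.5]
grip_width: 0.0693
```

```bash
python3 go.py .036 .4375 -.2745 .25 -102
python3 - <<'E'
from h import *
t=env.read_camera("top");s=env.read_camera("side")
f=lambda im,x,y,w,h:cv2.resize(im[y:y+h,x:x+w,::-1],(400,300),interpolation=cv2.INTER_CUBIC)
print([proj(n,X) for n in("top","side") for X in([.5075,-.0205,.251],[.5375,-.0201,.229],[.6495,-.0185,.292])])
cv2.imwrite("pics/p2.png",np.vstack([np.hstack([f(t,245,100,160,120),f(s,220,130,120,90)]),np.hstack([f(t,380,180,80,60),f(s,340,105,112,84)])]))
E
```

```text
t 6.3833 pos [ 0.465  -0.2418  0.3216] [ 179.96    0.37 -100.54] F [-0.   0.8 -0.5] grip 0.0693
[0.0126, 0.007, 0.0238] [0.0, 0.1, 0.5]
[0.0126, 0.0069, 0.0238] [0.0, 0.1, 0.5]
[0.0126, 0.0068, 0.0238] [0.0, 0.1, 0.5]
--
[array([317.31980538, 184.78901811]), array([317.24944745, 173.33381105]), array([316.49540267, 119.54780553]), array([311.5006272 , 175.10893434]), array([303.13691706, 176.07856692]), array([270.17075241, 144.61648233])]
```

View pics/p2.png

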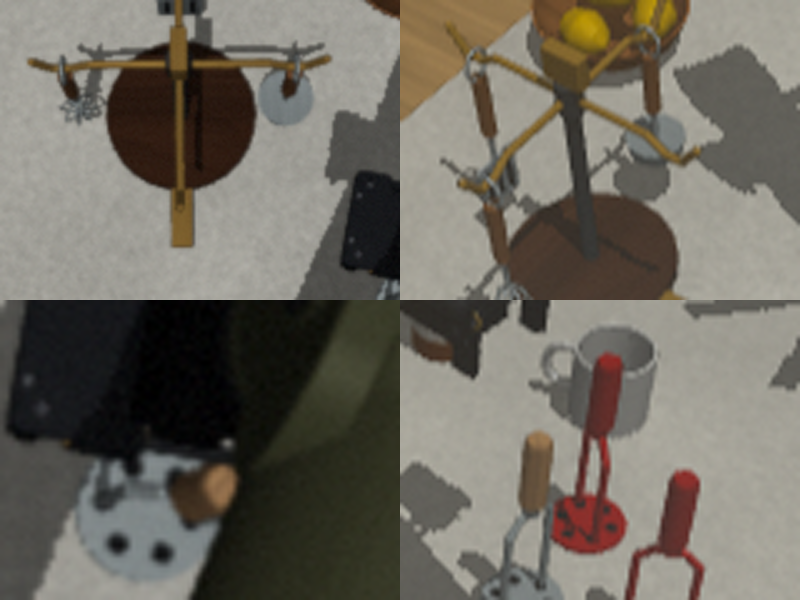

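The empty hook lies over the pointer: tip at top-view pixel (317,183) against a predicted (317,185). The masher is unmoved. Going above its handle.

Call:
carry_out --plan '[{"grip":0.2,"dp":[0.019,0.0105,0.02],"rotation":[0,0,0.8]},{"grip":0.2,"dp":[0.019,0.0105,0.02],"rotation":[0,0,0.8]},{"grip":0.2,"dp":[0,0,0.01],"rotation":[0,0,0]},{"grip":0.2,"dp":[0,0,0],"rotation":[0,0,0]}]'

```text
time_s: 6.82
tool_pos: [0.4483, -0.2628, 0.2716]
tool_rot: [-179.6, 0.7, -100.8]
force: [0.1, 0.0, -0.6]
grip_width: 0.0696
```

```bash
python3 go.py .036 .4375 -.2745 .25 -102  .4375 -.2745 .158 -102
```

```text
t 6.8167 pos [ 0.4483 -0.2628  0.2716] [-179.59    0.72 -100.78] F [ 0.1  0.  -0.6] grip 0.0696
[0.0138, 0.0086, 0.0213] [-0.4, 0.7, 1.2]
--
[-0.0, -0.0, 0.0307] [0.0, -0.0, -0.0]
[-0.0, -0.0, 0.0307] [0.0, -0.0, -0.0]
[-0.0, -0.0, 0.0307] [0.0, -0.0, -0.0]
--
```

Call:
carry_out --plan '[{"grip":0.2,"dp":[0.014,0.009,0.02],"rotation":[-0.4,0.7,1.2]},{"grip":0.2,"dp":[0,0,0],"rotation":[0,0,0]}]'

```text
time_s: 6.98
tool_pos: [0.4405, -0.2706, 0.2514]
tool_rot: [-179.9, 0.1, -101.6]
force: [-0.9, -0.4, -1.0]
grip_width: 0.0696
```

```bash
python3 go.py .036 .4375 -.2745 .158 -102
```

```text
t 6.9833 pos [ 0.4405 -0.2706  0.2514] [-1.7994e+02  1.1000e-01 -1.0155e+02] F [-0.9 -0.4 -1. ] grip 0.0696
[0.0015, 0.0008, 0.0311] [-0.0, 0.0, 0.1]
[0.0015, 0.0008, 0.0311] [-0.0, 0.0, 0.1]
[0.0015, 0.0007, 0.0311] [-0.0, 0.0, 0.1]
--
```

Call:
carry_out --plan '[{"grip":0.2,"dp":[0.003,0.002,0.025],"rotation":[0,0,0.3]},{"grip":0.2,"dp":[0.001,0.001,0.03],"rotation":[0,0,0]},{"grip":0.2,"dp":[0,0,0.02],"rotation":[0,0,0]},{"grip":0.2,"dp":[0,0,0],"rotation":[0,0,0]}]'

```text
time_s: 7.32
tool_pos: [0.4481, -0.2664, 0.1809]
tool_rot: [-179.2, 0.2, -101.0]
force: [-1.8, 0.5, -1.0]
grip_width: 0.0699
```

```bash
python3 go.py .036 .4375 -.2745 .158 -102
```

```text
t 7.3167 pos [ 0.4481 -0.2664  0.1809] [-179.24    0.25 -100.98] F [-1.8  0.5 -1. ] grip 0.0699
[0.0101, 0.0091, 0.0228] [-0.8, 0.3, 1.0]
--
```

Call:
carry_out --plan '[{"grip":0.2,"dp":[0.01,0.009,0.01],"rotation":[-0.8,0.3,1.0]},{"grip":0.2,"dp":[0.002,0.002,0.012],"rotation":[0,0,0]},{"grip":0.2,"dp":[0,0,0],"rotation":[0,0,0]}]'

```text
time_s: 7.57
tool_pos: [0.4394, -0.2739, 0.1614]
tool_rot: [-179.8, -0.1, -101.6]
force: [0.1, 0.7, 0.4]
grip_width: 0.0695
```

```bash
python3 go.py .036 .4375 -.2745 .158 -102
```

```text
t 7.5667 pos [ 0.4394 -0.2739  0.1614] [-1.7980e+02 -6.0000e-02 -1.0164e+02] F [0.1 0.7 0.4] grip 0.0695
[0.0009, 0.0018, 0.0034] [-0.2, -0.1, 0.4]
--
```

Good. Closing on the handle with 30 N.

Call:
carry_out --plan '[{"grip":1,"dp":[0.001,0.002,0.003],"rotation":[0,0,0.3]},{"grip":1,"dp":[0,0,0],"rotation":[0,0,0]},{"grip":1,"dp":[0,0,0],"rotation":[0,0,0]},{"grip":1,"dp":[0,0,0],"rotation":[0,0,0]},{"grip":1,"dp":[0,0,0],"rotation":[0,0,0]},{"grip":1,"dp":[0,0,0],"rotation":[0,0,0]},{"grip":1,"dp":[0,0,0],"rotation":[0,0,0]},{"grip":1,"dp":[0,0,0],"rotation":[0,0,0]}]' --force 30

```text
time_s: 8.23
tool_pos: [0.4398, -0.2758, 0.1627]
tool_rot: [-179.4, -0.2, -102.0]
force: [0.1, -1.2, -1.3]
grip_width: 0.0252
```

Call:
carry_out --plan '[{"grip":1,"dp":[0,0,0],"rotation":[0,0,0]},{"grip":1,"dp":[0,0,0],"rotation":[0,0,0]},{"grip":1,"dp":[0,0,-0.02],"rotation":[0,0,0]},{"grip":1,"dp":[0,0,-0.03],"rotation":[0,0,0]},{"grip":1,"dp":[0,0,-0.03],"rotation":[0,0,0]},{"grip":1,"dp":[0,0,0],"rotation":[0,0,0]}]'

```text
time_s: 8.73
tool_pos: [0.4362, -0.2737, 0.2411]
tool_rot: [-179.9, 0.1, -102.0]
force: [1.9, -1.5, -2.2]
grip_width: 0.0253
```

```bash
python3 go.py .036 .445 -.2745 .320 -102 .445 -.02 .320 -89.2
```

```text
t 8.7333 pos [ 0.4362 -0.2737  0.2411] [-1.7995e+02  6.0000e-02 -1.0199e+02] F [ 1.9 -1.5 -2.2] grip 0.0253
[-0.0004, -0.003, -0.0263] [-0.0, 0.0, 0.0]
[-0.0004, -0.003, -0.0263] [-0.0, 0.0, 0.0]
[-0.0004, -0.0029, -0.0263] [-0.0, 0.0, 0.0]
--
[-0.0311, 0.0066, 0.0] [-0.0, 0.0, -1.6]
[-0.0313, 0.0057, 0.0] [-0.0, 0.0, -1.6]
[-0.0314, 0.0049, 0.0] [-0.0, 0.0, -1.6]
[-0.0316, 0.004, 0.0] [-0.0, 0.0, -1.6]
[-0.0317, 0.0031, 0.0] [-0.0, 0.0, -1.6]
[-0.0317, 0.0022, 0.0] [-0.0, 0.0, -1.6]
[-0.0318, 0.0013, 0.0] [-0.0, 0.0, -1.6]
[-0.0318, 0.0004, 0.0] [-0.0, 0.0, -1.6]
--
```

Call:
carry_out --plan '[{"grip":1,"dp":[0,-0.003,-0.026],"rotation":[0,0,0]},{"grip":1,"dp":[0,-0.003,-0.026],"rotation":[0,0,0]},{"grip":1,"dp":[0,-0.003,-0.026],"rotation":[0,0,0]},{"grip":1,"dp":[-0.031,0.0065,0],"rotation":[0,0,-1.6]},{"grip":1,"dp":[-0.031,0.0055,0],"rotation":[0,0,-1.6]},{"grip":1,"dp":[-0.031,0.005,0],"rotation":[0,0,-1.6]},{"grip":1,"dp":[-0.031,0.004,0],"rotation":[0,0,-1.6]},{"grip":1,"dp":[-0.031,0.003,0],"rotation":[0,0,-1.6]}]'

```text
time_s: 9.4
tool_pos: [0.4426, -0.1222, 0.3171]
tool_rot: [179.7, 0.0, -94.7]
force: [0.3, -0.5, -1.8]
grip_width: 0.0256
```

Call:
carry_out --plan '[{"grip":1,"dp":[-0.031,0.002,0],"rotation":[0,0,-1.6]},{"grip":1,"dp":[-0.02,0.001,0],"rotation":[0,0,-1.6]},{"grip":1,"dp":[0,0,0],"rotation":[0,0,0]}]'

```text
time_s: 9.65
tool_pos: [0.4423, -0.0609, 0.3155]
tool_rot: [179.6, 0.2, -90.6]
force: [-0.8, 1.2, -1.7]
grip_width: 0.0253
```

```bash
python3 go.py .036 .45 -.02 .320 -89.2
```

```text
t 9.65 pos [ 0.4423 -0.0609  0.3155] [179.6    0.19 -90.62] F [-0.8  1.2 -1.7] grip 0.0253
[-0.0205, -0.0036, -0.0022] [0.2, 0.1, -0.7]
[-0.0205, -0.0039, -0.0022] [0.2, 0.1, -0.7]
--
```

Call:
carry_out --plan '[{"grip":1,"dp":[-0.02,-0.002,-0.003],"rotation":[0.2,0,-0.7]},{"grip":1,"dp":[-0.018,-0.002,-0.003],"rotation":[0.2,0,-0.7]},{"grip":1,"dp":[0,0,0],"rotation":[0,0,0]},{"grip":1,"dp":[0,0,0],"rotation":[0,0,0]}]'

```text
time_s: 9.98
tool_pos: [0.4461, -0.0222, 0.32]
tool_rot: [179.9, 0.1, -89.1]
force: [-0.5, -0.7, -1.7]
grip_width: 0.025
```

```bash
python3 go.py .02 .5375 -.02 .320 -89.2
python3 - <<'E'
from h import *
t=env.read_camera("top");s=env.read_camera("side")
f=lambda im,x,y,w,h:cv2.resize(im[y:y+h,x:x+w,::-1],(400,300),interpolation=cv2.INTER_CUBIC)
cv2.imwrite("pics/p3.png",np.hstack([f(t,245,120,160,120),f(s,240,120,160,120)]))
E
```

```text
t 9.9833 pos [ 0.4461 -0.0222  0.32  ] [ 1.7989e+02  7.0000e-02 -8.9080e+01] F [-0.5 -0.7 -1.7] grip 0.025
[-0.0001, -0.0183, -0.0] [0.0, 0.0, 0.0]
[-0.0002, -0.0183, -0.0] [0.0, 0.0, 0.0]
[-0.0002, -0.0183, -0.0] [0.0, 0.0, 0.0]
[-0.0002, -0.0183, -0.0] [0.0, 0.0, 0.0]
[-0.0002, -0.0183, -0.0] [0.0, 0.0, 0.0]
--
```

View pics/p3.png

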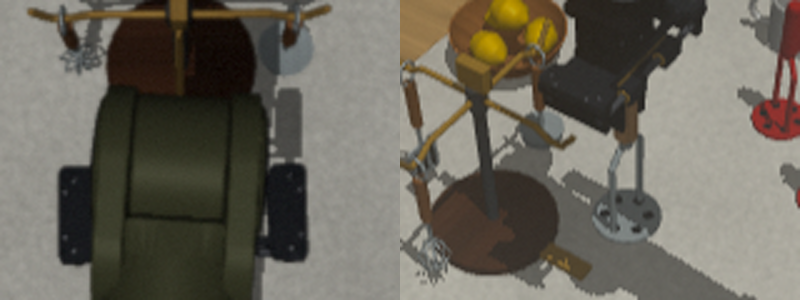

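```bash
python3 - <<'E'
from h import *
o=np.array([.4461,-.0222,.1575])
# predicted pixels: plate centre, feet at +-28mm y, in the crop (x2.5, offset)
for d in([0,0,.005],[0,.028,.005],[0,-.028,.005],[0,0,.212],[0,.028,.1],[0,-.028,.1]):
    q=proj("side",o+d); print(d,q.round(1),((q-[240,120])*2.5+[400,0]).round(0))
s=cv2.imread("pics/p3.png")[90:270,540:700]
cv2.imwrite("pics/p4.png",cv2.resize(s,None,fx=3.3,fy=3.3,interpolation=cv2.INTER_CUBIC))
E
```

```text
[0, 0, 0.005] [330.  204.7] [625. 212.]
[0, 0.028, 0.005] [324.3 210.9] [611. 227.]
[0, -0.028, 0.005] [335.5 198.6] [639. 197.]
[0, 0, 0.212] [330.  152.9] [625.  82.]
[0, 0.028, 0.1] [324.  188.9] [610. 172.]
[0, -0.028, 0.1] [335.8 176.3] [640. 141.]
```

View pics/p4.png

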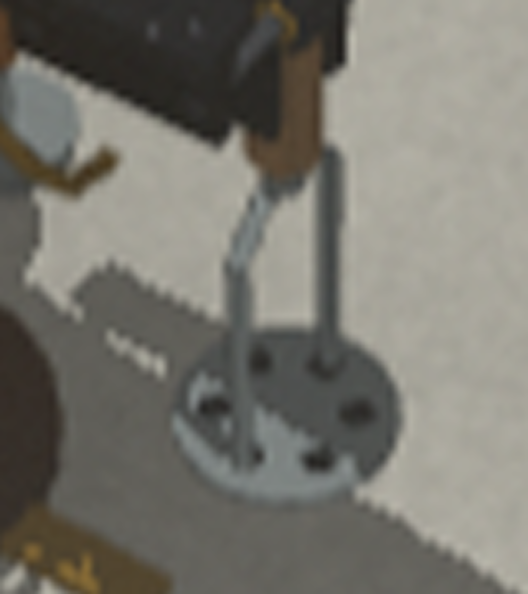

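The held masher hangs straight, and the feet and plate agree with the prediction to about 1 px. Moving in along the hook, above the tip.

Call:
carry_out --plan '[{"grip":1,"dp":[0,-0.018,0],"rotation":[0,0,0]},{"grip":1,"dp":[0,-0.018,0],"rotation":[0,0,0]},{"grip":1,"dp":[0,0,0],"rotation":[0,0,0]}]'

```text
time_s: 10.33
tool_pos: [0.4828, -0.0265, 0.3196]
tool_rot: [179.9, -0.0, -89.5]
force: [-0.8, 0.4, -2.3]
grip_width: 0.0251
```

```bash
python3 go.py .02 .539 -.02 .320 -89.2
```

```text
t 10.3333 pos [ 0.4828 -0.0265  0.3196] [ 1.7987e+02 -3.0000e-02 -8.9550e+01] F [-0.8  0.4 -2.3] grip 0.0251
[-0.002, -0.0188, -0.0002] [0.0, -0.0, -0.1]
[-0.002, -0.0188, -0.0002] [0.0, -0.0, -0.1]
[-0.0019, -0.0188, -0.0001] [0.0, -0.0, -0.1]
--
```

Call:
carry_out --plan '[{"grip":1,"dp":[-0.007,-0.01,0],"rotation":[0,0,-0.2]},{"grip":1,"dp":[-0.002,-0.018,0],"rotation":[0,0,-0.1]},{"grip":1,"dp":[-0.001,-0.014,0],"rotation":[0,0,0]},{"grip":1,"dp":[0,0,0],"rotation":[0,0,0]}]'

```text
time_s: 10.67
tool_pos: [0.5255, -0.0224, 0.3178]
tool_rot: [179.6, -0.1, -89.8]
force: [-0.7, -0.1, -2.5]
grip_width: 0.0251
```

```bash
python3 go.py .02 .539 -.02 .320 -89.2
```

```text
t 10.6667 pos [ 0.5255 -0.0224  0.3178] [ 1.7965e+02 -1.0000e-01 -8.9800e+01] F [-0.7 -0.1 -2.5] grip 0.0251
[-0.0023, -0.0135, -0.0023] [0.4, -0.1, -0.6]
--
```

Call:
carry_out --plan '[{"grip":1,"dp":[-0.003,-0.0135,0],"rotation":[0.4,0,-0.6]},{"grip":1,"dp":[0,0,0],"rotation":[0,0,0]},{"grip":1,"dp":[0,0,0],"rotation":[0,0,0]}]'

```text
time_s: 10.92
tool_pos: [0.5376, -0.0232, 0.3162]
tool_rot: [179.8, -0.1, -89.5]
force: [-0.9, -0.2, -1.8]
grip_width: 0.0254
```

```bash
python3 go.py .02 .539 -.02 .274 -89.2
python3 - <<'E'
from h import *
s=env.read_camera("side")
cv2.imwrite("pics/p5.png",cv2.resize(s[110:230,230:390,::-1],(800,600),interpolation=cv2.INTER_CUBIC))
E
```

```text
t 10.9167 pos [ 0.5376 -0.0232  0.3162] [ 1.7976e+02 -1.3000e-01 -8.9480e+01] F [-0.9 -0.2 -1.8] grip 0.0254
[-0.0011, -0.0005, 0.0141] [0.1, -0.0, -0.1]
[-0.0011, -0.0005, 0.0141] [0.1, -0.0, -0.1]
[-0.0011, -0.0005, 0.0141] [0.1, -0.0, -0.1]
--
```

View pics/p5.png

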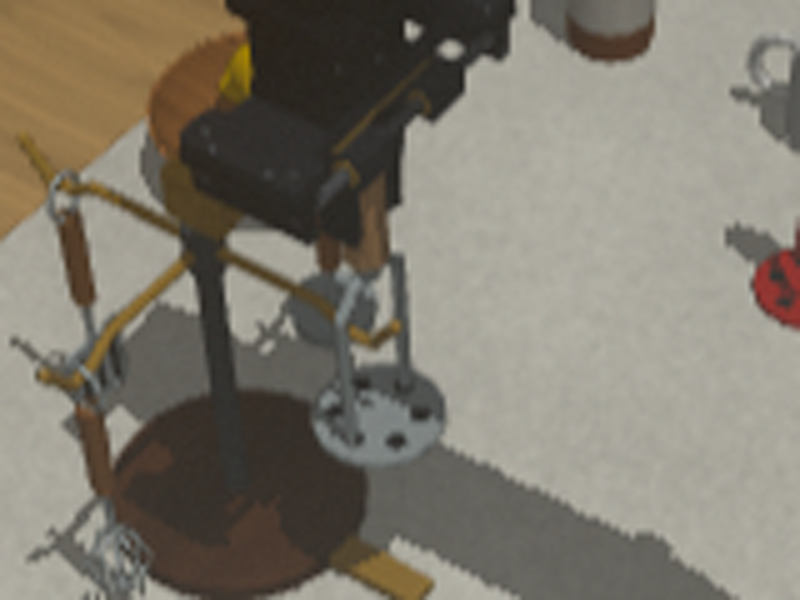

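The hook runs through the opening between the two wires: near wire (345,340), far wire (400,310), tip (395,328). Lowering.

Call:
carry_out --plan '[{"grip":1,"dp":[-0.003,-0.001,0.012],"rotation":[0.2,0,-0.2]},{"grip":1,"dp":[0,0,0.012],"rotation":[0,0,0]},{"grip":1,"dp":[0,0,0],"rotation":[0,0,0]}]'

```text
time_s: 11.22
tool_pos: [0.5367, -0.0224, 0.2918]
tool_rot: [180.0, -0.2, -89.5]
force: [-0.1, -0.3, -2.3]
grip_width: 0.0253
```

```bash
python3 go.py .02 .539 -.02 .274 -89.2
```

```text
t 11.2167 pos [ 0.5367 -0.0224  0.2918] [179.96  -0.24 -89.47] F [-0.1 -0.3 -2.3] grip 0.0253
[-0.0024, -0.0023, 0.0178] [0.0, -0.2, -0.3]
--
```

Call:
carry_out --plan '[{"grip":1,"dp":[-0.002,-0.002,0.008],"rotation":[0,0,-0.2]},{"grip":1,"dp":[0,0,0.006],"rotation":[0,0,0]},{"grip":1,"dp":[0,0,0],"rotation":[0,0,0]}]'

```text
time_s: 11.47
tool_pos: [0.5376, -0.0213, 0.2767]
tool_rot: [179.9, -0.3, -89.3]
force: [-0.4, -0.0, -2.2]
grip_width: 0.0253
```

Call:
carry_out --plan '[{"grip":1,"dp":[0,0,0.003],"rotation":[0,0,0]},{"grip":1,"dp":[0,0,0],"rotation":[0,0,0]}]'

```text
time_s: 11.63
tool_pos: [0.5386, -0.0216, 0.2741]
tool_rot: [-179.9, -0.3, -89.4]
force: [0.5, 0.5, -1.5]
grip_width: 0.0251
```

Call:
carry_out --plan '[{"grip":1,"dp":[0,0,0.003],"rotation":[0,0,0]},{"grip":1,"dp":[0,0,0],"rotation":[0,0,0]}]'

```text
time_s: 11.8
tool_pos: [0.5396, -0.0216, 0.2732]
tool_rot: [-179.7, -0.4, -89.4]
force: [0.3, 0.9, -1.0]
grip_width: 0.0253
```

Call:
carry_out --plan '[{"grip":1,"dp":[0,0,0.002],"rotation":[0,0,0]},{"grip":1,"dp":[0,0,0],"rotation":[0,0,0]}]'

```text
time_s: 11.97
tool_pos: [0.5401, -0.0216, 0.2732]
tool_rot: [-179.6, -0.4, -89.4]
force: [-0.3, 0.2, -2.0]
grip_width: 0.0253
```

Call:
carry_out --plan '[{"grip":1,"dp":[0,0.001,0.004],"rotation":[0,0,0]}]'

```text
time_s: 12.05
tool_pos: [0.5405, -0.0216, 0.2722]
tool_rot: [-179.4, -0.5, -89.4]
force: [-3.3, 0.0, 27.6]
grip_width: 0.0255
```

Call:
carry_out --plan '[{"grip":1,"dp":[0,0,0.004],"rotation":[0,0,0]}]'

```text
time_s: 12.13
tool_pos: [0.5411, -0.0215, 0.2722]
tool_rot: [-179.2, -0.5, -89.4]
force: [-6.9, -0.1, 21.8]
grip_width: 0.025
```

```bash
python3 - <<'E'
from h import *
s=env.read_camera("side");o=env.get_obs();print(o["tool_pos"],o["force"])
cv2.imwrite("pics/p6.png",cv2.resize(s[130:230,250:360,::-1],(660,600),interpolation=cv2.INTER_CUBIC))
E
```

```text
[ 0.5411235  -0.02143007  0.27222512] [-5.7562733   0.5556062  17.42064856]
```

View pics/p6.png

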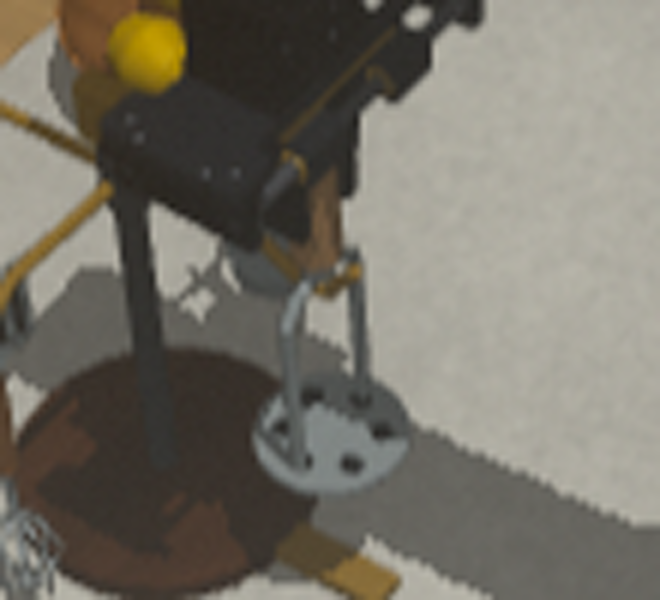

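The arch rests on the hook: contact at TCP z 0.272 with 20 N up, and the dip and tip seen at (335,280). Easing off the load, then releasing.

Call:
carry_out --plan '[{"grip":1,"dp":[0,0.002,-0.001],"rotation":[-0.5,0,0]},{"grip":0.65,"dp":[0,0,0],"rotation":[0,0,0]},{"grip":0.6,"dp":[0,0,0],"rotation":[0,0,0]},{"grip":0.5,"dp":[0,0,0],"rotation":[0,0,0]},{"grip":0.4,"dp":[0,0,0],"rotation":[0,0,0]},{"grip":0.3,"dp":[0,0,0],"rotation":[0,0,0]},{"grip":0.3,"dp":[0,0,0],"rotation":[0,0,0]},{"grip":0.3,"dp":[0,0,0],"rotation":[0,0,0]}]'

```text
time_s: 12.85
tool_pos: [0.539, -0.0211, 0.2725]
tool_rot: [-179.7, -0.5, -89.3]
force: [0.2, 0.3, -0.2]
grip_width: 0.0576
```

```bash
python3 go.py .03 .536 -.0215 .36 -89.2
```

```text
t 12.85 pos [ 0.539  -0.0211  0.2725] [-179.65   -0.52  -89.35] F [ 0.2  0.3 -0.2] grip 0.0576
[0.0004, 0.0008, -0.0292] [-0.1, -0.2, -0.0]
[0.0003, 0.0009, -0.0292] [-0.1, -0.2, -0.0]
[0.0002, 0.001, -0.0292] [-0.1, -0.2, -0.0]
--
```

Call:
carry_out --plan '[{"grip":0.3,"dp":[0,0,-0.015],"rotation":[0,0,0]},{"grip":0.3,"dp":[0,0.001,-0.025],"rotation":[0,0,0]},{"grip":0.3,"dp":[0,0.001,-0.03],"rotation":[0,0,0]},{"grip":0.3,"dp":[0,0.001,-0.035],"rotation":[0,0,0]},{"grip":0.3,"dp":[0,0.02,-0.03],"rotation":[0,0,0]},{"grip":0.3,"dp":[0.02,0.02,-0.01],"rotation":[0,0,0]},{"grip":0.3,"dp":[0.035,0,0],"rotation":[0,0,0]},{"grip":0.3,"dp":[0.035,0,0],"rotation":[0,0,0]}]'

```text
time_s: 13.52
tool_pos: [0.495, -0.1028, 0.4231]
tool_rot: [-179.9, -0.3, -88.3]
force: [0.1, -1.3, -0.9]
grip_width: 0.061
```

Call:
carry_out --plan '[{"grip":0.3,"dp":[0.035,0,0],"rotation":[0,0,0]},{"grip":0.3,"dp":[0.035,0,0],"rotation":[0,0,0]},{"grip":0.3,"dp":[0.035,0,0],"rotation":[0,0,0]},{"grip":0.3,"dp":[0.035,0,0],"rotation":[0,0,0]},{"grip":0.3,"dp":[0,0,0],"rotation":[0,0,0]},{"grip":0.3,"dp":[0,0,0],"rotation":[0,0,0]},{"grip":0.3,"dp":[0,0,0],"rotation":[0,0,0]},{"grip":0.3,"dp":[0,0,0],"rotation":[0,0,0]}]'

```text
time_s: 14.18
tool_pos: [0.4964, -0.2583, 0.4241]
tool_rot: [-179.8, -0.6, -89.0]
force: [-0.9, 1.0, 0.2]
grip_width: 0.0608
```

```bash
python3 - <<'E'
from h import *
t=env.read_camera("top");s=env.read_camera("side");print(env.get_obs()["joint_velocities"].round(1))
f=lambda im,x,y,w,h:cv2.resize(im[y:y+h,x:x+w,::-1],(400,h*400//w),interpolation=cv2.INTER_CUBIC)
cv2.imwrite("pics/p7.png",np.hstack([f(t,165,70,240,240),f(s,215,110,160,160)]))
E
```

```text
[-0.3 -0.3 -0.2 -0.2  0.   0.   0.1]
```

View pics/p7.png

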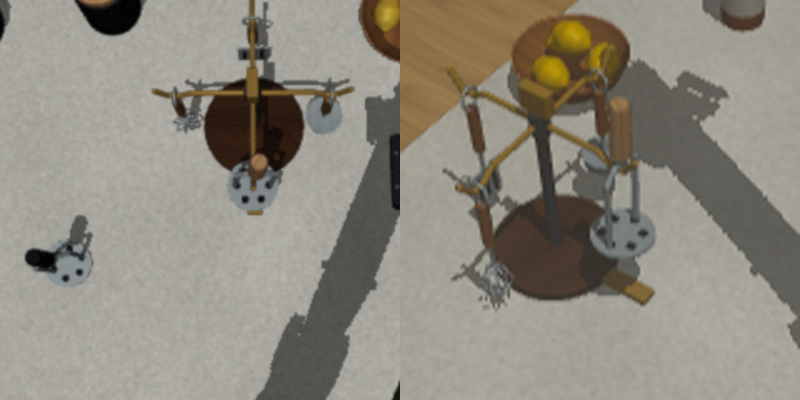

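The masher hangs on the hook with the gripper clear, and the black masher is unmoved. Letting any swing die down before handing in.

Call:
carry_out --plan '[{"grip":0.3,"dp":[0,0,0],"rotation":[0,0,0]},{"grip":0.3,"dp":[0,0,0],"rotation":[0,0,0]},{"grip":0.3,"dp":[0,0,0],"rotation":[0,0,0]},{"grip":0.3,"dp":[0,0,0],"rotation":[0,0,0]},{"grip":0.3,"dp":[0,0,0],"rotation":[0,0,0]},{"grip":0.3,"dp":[0,0,0],"rotation":[0,0,0]},{"grip":0.3,"dp":[0,0,0],"rotation":[0,0,0]},{"grip":0.3,"dp":[0,0,0],"rotation":[0,0,0]}]'

```text
time_s: 14.95
tool_pos: [0.4977, -0.2531, 0.4259]
tool_rot: [-179.7, -0.7, -88.5]
force: [-0.7, 0.1, -0.7]
grip_width: 0.0609
```

Call:
carry_out --plan '[{"grip":0.3,"dp":[0,0,0],"rotation":[0,0,0]},{"grip":0.3,"dp":[0,0,0],"rotation":[0,0,0]},{"grip":0.3,"dp":[0,0,0],"rotation":[0,0,0]},{"grip":0.3,"dp":[0,0,0],"rotation":[0,0,0]},{"grip":0.3,"dp":[0,0,0],"rotation":[0,0,0]},{"grip":0.3,"dp":[0,0,0],"rotation":[0,0,0]},{"grip":0.3,"dp":[0,0,0],"rotation":[0,0,0]},{"grip":0.3,"dp":[0,0,0],"rotation":[0,0,0]}]'

```text
time_s: 15.62
tool_pos: [0.4976, -0.2535, 0.4257]
tool_rot: [-179.7, -0.7, -88.5]
force: [-0.1, 0.0, -1.2]
grip_width: 0.0608
```

```bash
python3 - <<'E'
from h import *
a=env.read_camera("side").astype(int);b=env.read_camera("side").astype(int)
w=np.s_[130:240,270:350]; print("motion px",(abs(a-b)[w].max(2)>25).sum())
p=cv2.resize(a[110:270,215:375].astype(np.uint8)[:,:,::-1],(400,400),interpolation=cv2.INTER_CUBIC).astype(int)
q=cv2.imread("pics/p7.png")[:,400:].astype(int); print("changed since p7",(abs(p-q).max(2)>40)[:,180:270].sum())
env.sign_off()
E
```

```text
motion px 0
changed since p7 170
the job is handed in; nothing more can be done
```

The empty hook is over the brass pointer and the pale-handled masher hangs on it by its wire arch. I handed the job in at about 15.7 s, with the arm well clear.

- **Carousel:** I gripped the knob and turned the head about 51° clockwise. Before hanging, the hook tip was at top-view pixel (317,183), against a predicted (317,185) for a tip over the pointer.
- **Hanging:** I threaded the hook through the opening and lowered the masher until it touched. Contact came about 1 mm from the expected height. I pressed with up to about 28 N for a moment, then eased off and let go.
- **Last checks:** The final picture shows the masher hanging freely and the black-handled masher still standing. Two side pictures 0.05 s apart showed no motion at the masher.
- **Small disagreement:** Compared with the picture from 1.4 s earlier, about 170 of 36,000 enlarged pixels around the masher had changed. That could be slight settling or a shadow; I did not look into it further.

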